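Push a wafer carrier out of a flap-topped dispenser with the push stick

ROBOT

A 7-joint arm with a two-finger parallel gripper is mounted at the origin on a cart in front of the work surface, level with it; the furniture and walls round the work are solid. World frame = base frame: x ahead of the robot, y to its left, z up, the work surface at z = 0. Lengths are in m, angles in rad, forces in N, time in s.
With the tool pointing down it reaches from about 0.4 to 0.85 m from the base axis. Payload 10.4 kg.
Tool frame: the origin (TCP) lies midway between the tips of the shut fingers; the grasp point (between the pads) lies 19 mm behind it; z points along the fingers, y is the line along which they close (so a half turn about z gives the same grasp; the last joint's range is limited). The gripper opens to 85 mm and grips with 20 to 120 N. Pads are 22 mm wide; open, the fingers measure 114 mm over their backs; the gripper's body (76 mm by 85 mm) begins 54 mm behind the grasp point. The pads swing forward as they close: fully open they stand 13 mm farther back than shut.
Start: joints at [-1.277, 0.332, -0.065, 1.46, 0.022, 1.35, -0.088], TCP at [0.195, 0.594, 0.231] pointing down, gripper open.
Joint ranges: [-2.6, 2.6], [-0.5, 2.12], [-1.47, 1.34], [0.16, 2.42], [-1.27, 4.41], [0.06, 2.06], [-2.6, 2.6]. Speed limits (rad/s): [2.22, 2.22, 2.79, 2.79, 3.14, 3.14, 3.14].

INTERFACE

Orientations are given as a rotation vector (axis times angle).
In Python, from rig import * gives the robot as it stands. The module is installed in compiled form; this text tells all that it offers.
- The arm moves only by the shell command python3 -m creep 'ROWS'. ROWS is JSON, a list of rows, each a list of 3 entries, a list of its own where there are three numbers: the closure in counts, from 0 (fully open) to 255 (shut), then the shift along the tool's x, y, z in cm, then the turn about the tool's z in rad. In form: [[jaw, [dx, dy, dz], twist], ...]. A call has 1 to 8 rows; each row is the pose to reach, as a shift and turn from the pose commanded when the call began, along the tool's axes at that moment; what a row does not reach only later rows make up. A row lasts 1/8 s, in which the tool goes at most 62.5 mm and 10.7 degrees, less where a joint would pass 70% of its speed; a pose out of reach is approached as far as the arm can. A call with a gripper value outside its range is refused whole. The fingers move at their own pace and stop on an object; the grip force is fixed at half the most. Time passes only in rows, so rows that repeat a pose let the fingers close. It gives the time, the measured TCP pose, the force, the opening and the grip force at its end, in the units of the state.
- read_state(): the state, without advancing time (a new reading comes with each control period).
- snapshot(name): name is "scene" or "side" or "wrist"; returns a dict with "pixels" (384x512x3 uint8, blue, green, red), "z_map" (384x512 float32, m along the optical axis (not along the pixel's ray), 0 where there is no reading), "fovy" (degrees; the focal length in pixels is half the picture's height over the tangent of half this angle, whatever the lens; pixels are square), "cx", "cy" (the principal point, pixels), "position" and "orientation" of the camera in the world; the wrist camera has in their place "hand_eye" (4x4, takes a point from camera to tool coordinates, whose origin is the TCP and whose axes are the flange's). Camera axes: x right, y down, z forward; pixel columns grow to the right and rows downward; lengths in m; the calibration is good to about 2 mm. The wrist camera is an equidistant fisheye: a pixel r from the principal point sees the ray r / f radians off the axis. A picture is of the moment at which its call begins: read the wrist's pose just before it.
- job_done(): hands the job in; it is judged then, once.
The state is a dict: "time_s": time; "qpos": joint angles; "joint_vel": joint speeds; "tau": joint torques, N m; "ee_pos": TCP position; "tcp_rot": TCP orientation; "force": force on the tool from outside, world axes, zero at the start; "wrist_torque": the same for the moment, N m; "grip_width": opening from 0.0 (shut) to 1.0 (fully open); "grip_force": force on a finger pad.
Only numpy, scipy, OpenCV 4.12 (cv2) and the standard library are available. Lean on these libraries where they do the work, as an engineer would, in place of code of your own. Each camera call takes 0.05 s, during which the arm holds its last target. There are 200 camera calls.

TASK

Pick up the push stick and use it to press in the spring-loaded flap on top of the carrier dispenser, and, with the flap held open, push the round wafer carrier out through the low mouth with the stick until at least two thirds of it sticks out over the apron, lying flat. Then draw the stick out so that the flap closes, and stand it upright on the bench, clear of the dispenser. Keep the fingers off the dispenser and the carrier, and do not disturb the dish, the beaker or the sample box.

Things in the scene. Friction and masses are not known exactly. Their poses are not given: they have to be found in the camera images.
- dispenser: Aluminium box fixed to the bench. Origin on the bench under the middle of the carrier's lane; x points from the mouth to the back, y to the flap's hinge side, z up. Box x -95 to 95 mm, y -42 to 70, top z 100, walls 4 mm; floor's top at z 5. Lane y -38 to 38, between the side wall and a 12 mm high rail; the carrier leaves along -x.
- mouth (a point): Middle of the mouth's sill, on the floor at the front wall's outer face (dispenser x -95, z 5 mm). The front wall is a 4 mm guard; below it the mouth is open, 76 mm wide and 25 mm high. The floor runs on outside as a level apron 90 mm long and 84 wide, with 5 mm high side fences and a round nose at its end. Axes as the dispenser's.
- opening (a point): Point on the dispenser's top over the lane's middle (dispenser x 0, y 0, z 100 mm). The top is open over dispenser x -91 to 91, y -24 to 66 mm, and the flap fills this opening. The stick, square to the box and centred on y = 0, clears the opening's edge by 9 mm. Axes as the dispenser's.
- flap (a joint): Clear steel-edged flap, 178 x 86 x 3 mm, flush with the dispenser's top. Hinged along dispenser x at y 65, z 100 mm; its free edge (y -22) swings down into the box when pressed. Rad: 0 shut, stop at 1.2. A spring shuts it (0.06 N m shut, 0.16 at 1 rad). Pressed by the stick at y = 0 it opens to about 0.95, then rubs along the stick's side. It clears the carrier at any angle.
- stick_center (a point): Centre (85 mm above the foot) of the push stick: square white plastic bar with steel foot, 30 x 30 x 170 mm, straight all the way up, 0.2 kg, grey grip lines in its upper third. It stands loose and upright on the bench; its x and y axes are normal to its sides, z points up to its top.
- stick_foot (a point): Centre of the stick's flat lower end.
- carrier_center (a point): Centre of the round wafer carrier to be pushed out: 70 mm diameter, 14 mm high, about 30 g, lying flat on the dispenser's floor, under the flap, all of it inside the box and in the lane. Behind it (towards dispenser +x) there are always at least 65 mm of free floor before the back wall. z is its upright axis.
- dish_center (a point): Centre of a grey petri dish, 64 mm diameter, 16 mm high, loose on the bench. Not to be disturbed.
- beaker_center (a point): Centre of a clear beaker, 53 mm diameter, 65 mm high, loose on the bench. Not to be disturbed.
- box_center (a point): Centre of a small sample box with red lid, 48 x 58 x 52 mm, loose on the bench. Not to be disturbed.

How it is judged:
On the way, in this order (a step that is already met when the one before it is completed fails the run):
1. the stick has pressed the flap in and its foot is inside the box near the floor (value of joint flap above 0.5 rad and z of stick_foot in the frame of dispenser below 0.03 m and x of stick_foot in the frame of dispenser between -0.091 and 0.091 m and horizontal distance between stick_foot and dispenser below 0.12 m), for 0.1 s.
2. with the flap still held open by the stick, the carrier has been pushed about two thirds out of the mouth (x of carrier_center in the frame of dispenser below -0.105 m and value of joint flap above 0.4 rad and z of stick_foot in the frame of dispenser below 0.06 m), for 0.1 s.
At the end, for the whole second after the job is handed in: The carrier lies flat on the floor of mouth and apron with its centre 10 to 55 mm outside the front wall's outer face; the flap is shut (within 0.08 rad); the stick stands upright (within 0.1 rad) on the bench itself, not touching the dispenser, and everything is at rest (x of carrier_center in the frame of dispenser between -0.15 and -0.105 m and z of carrier_center in the frame of dispenser below 0.018 m and angle between each of carrier_center, stick_center's own z axis and vertical below 0.1 rad and value of joint flap below 0.08 rad and height (world z) of stick_foot between -0.003 and 0.003 m and contact force between stick and dispenser below 0.1 N and linear speed of each of stick, carrier below 0.02 m/s).
It fails at once if the fingers touch the carrier (contact force between the fingers and carrier above 0.5 N).
It fails at once if the fingers press on the dispenser or its flap (contact force between the fingers and dispenser above 3 N).
It fails at once if a bystander is moved by more than 20 mm (distance of any of dish_center, beaker_center, box_center from where it was at the start of the episode above 0.02 m).
It also fails if it takes over 51 s, if anything falls off the work surface, if the arm or the gripper's body presses on something with over 40 N, if the wrist force passes 120 N, or if a joint passes its speed limit or range.

## Working session

There is one attempt and no reset: what is moved stays moved. The work goes in short steps, Python scripts to look and compute and a shell command to move; the robot and the scene stay as the last step left them, time stands still between calls to the robot, and variables do not carry over. Pictures are saved under pics/ and viewed, at most 10 in all, crops included, and the job is handed in when it is done.

```bash
mkdir -p pics; cat > h.py <<'E'
from rig import *
import numpy as np, cv2
from scipy.spatial.transform import Rotation as R
def cam(n):
    s=read_state(); d=snapshot(n); return s,d
def rot(o):
    o=np.array(o,float)
    if o.shape==(3,3): return o
    return R.from_rotvec(o).as_matrix() if o.size==3 else R.from_quat(o).as_matrix()
def world(d,u,v,z=None):
    f=d["pixels"].shape[0]/2/np.tan(np.radians(d["fovy"])/2)
    r=np.array([(u-d["cx"])/f,(v-d["cy"])/f,1.0]); M=rot(d["orientation"]); p=np.array(d["position"])
    if z is None: return p+M@(r*d["z_map"][int(v),int(u)])
    w=M@r; return p+w*(z-p[2])/w[2]
E
python3 - <<'E'
from h import *
import pickle
print(read_state())
for n in("scene","side"):
    s,d=cam(n); cv2.imwrite(f"pics/{n}0.png",cv2.resize(d["pixels"],(800,600),interpolation=cv2.INTER_CUBIC)); pickle.dump(d,open(n+".pkl","wb"))
    print(n,d["position"],d["orientation"],d["fovy"],d["cx"],d["cy"])
E
```

```text
{'time_s': 0.0, 'qpos': array([-1.27656207,  0.33289523, -0.06473817,  1.46095348,  0.02163122,
        1.34988233, -0.08854453]), 'joint_vel': array([ 0.0017295 , -0.00106313,  0.00011035, -0.00116785, -0.00140285,
       -0.00176043,  0.00010656]), 'tau': array([-5.52236779e-04, -6.25460029e+01,  4.85985330e-02, -3.91595829e+01,
        1.60948624e-02,  1.00940405e-02, -1.72920590e-06]), 'ee_pos': array([0.19460106, 0.59353656, 0.23049563]), 'tcp_rot': array([-4.95549745e-01, -3.10211636e+00,  2.25274595e-03]), 'force': array([ 0.48115965, -0.32013218, -0.11569429]), 'wrist_torque': array([0.02221718, 0.07464966, 0.0195966 ]), 'grip_force': 0.0, 'grip_width': 0.9976793689937419}
scene [0.0749694  1.04565909 0.80628584] [-0.61950168  2.50600236 -1.36590591] 50.01532069802518 258.5689380521085 193.78227495363288
side [ 0.15264166 -0.78284225  0.64365593] [-2.06295606  0.51724579 -0.28081908] 52.1005097666584 259.1389951280045 189.68757758903203
```

View pics/scene0.png

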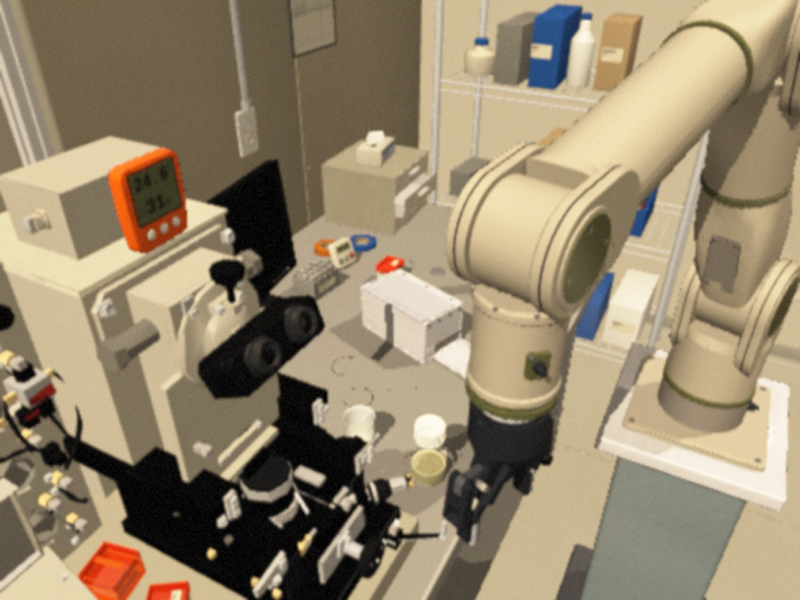

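View pics/side0.png

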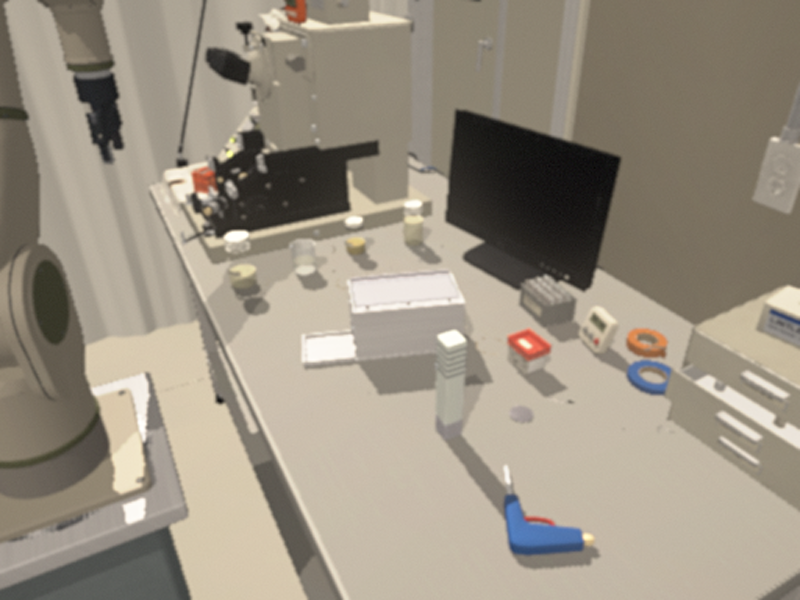

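```bash
cat > m.py <<'E'
from h import *
import pickle
d=pickle.load(open("side.pkl","rb"))
f=192/np.tan(np.radians(d["fovy"])/2); H,W=d["z_map"].shape
u,v=np.meshgrid(np.arange(W),np.arange(H)); Z=d["z_map"]
P=np.stack([(u-d["cx"])/f*Z,(v-d["cy"])/f*Z,Z],-1)@rot(d["orientation"]).T+np.array(d["position"])
P[Z==0]=np.nan
k=.64
for n,a,b,z in [("top FL",348,280,.1),("top BL",452,272,.1),("top BR",463,300,.1),("top FR",352,308,.1),("apron far",303,334,.005),("apron near",304,363,.005),("stick top c",452,339,.17),("red c",529,340,.052)]:
    print(n,world(d,a*k,b*k,z).round(3),P[int(b*k),int(a*k)].round(3))
def rect(box,lo,hi):
    x0,y0,x1,y1=[int(t*k) for t in box]
    Q=P[y0:y1,x0:x1].reshape(-1,3); Q=Q[(Q[:,2]>lo)&(Q[:,2]<hi)]
    return len(Q),cv2.minAreaRect(Q[:,:2].astype(np.float32)*1000),Q[:,2].mean()
print("disp",rect((330,255,475,325),.09,.11))
print("stick",rect((430,320,470,355),.16,.18))
print("red",rect((500,320,560,365),.045,.06))
cv2.imwrite("pics/crop.png",cv2.resize(d["pixels"][130:300,120:380],(780,510),interpolation=cv2.INTER_CUBIC))
E
python3 m.py
```

```text
top FL [0.507 0.114 0.1  ] [ 0.57   0.282 -0.   ]
top BL [0.686 0.05  0.1  ] [ 0.785  0.206 -0.001]
top BR [ 0.651 -0.043  0.1  ] [ 0.652 -0.04   0.098]
top FR [0.475 0.024 0.1  ] [0.483 0.045 0.087]
apron far [0.417 0.126 0.005] [ 0.418  0.14  -0.002]
apron near [0.388 0.042 0.005] [0.387 0.043 0.006]
stick top c [ 0.52  -0.215  0.17 ] [ 0.522 -0.21   0.168]
red c [ 0.722 -0.138  0.052] [ 0.725 -0.132  0.049]
disp (1738, ((580.120849609375, 35.56172180175781), (117.58892059326172, 190.80897521972656), 71.09602355957031), np.float64(0.09840644251516144))
stick (171, ((521.9409790039062, -210.11012268066406), (32.079383850097656, 30.415081024169922), 87.37814331054688), np.float64(0.16689441998304078))
red (285, ((723.0462646484375, -136.20921325683594), (48.78068923950195, 60.13656997680664), 2.093320608139038), np.float64(0.050312742724736896))
```

View pics/crop.png

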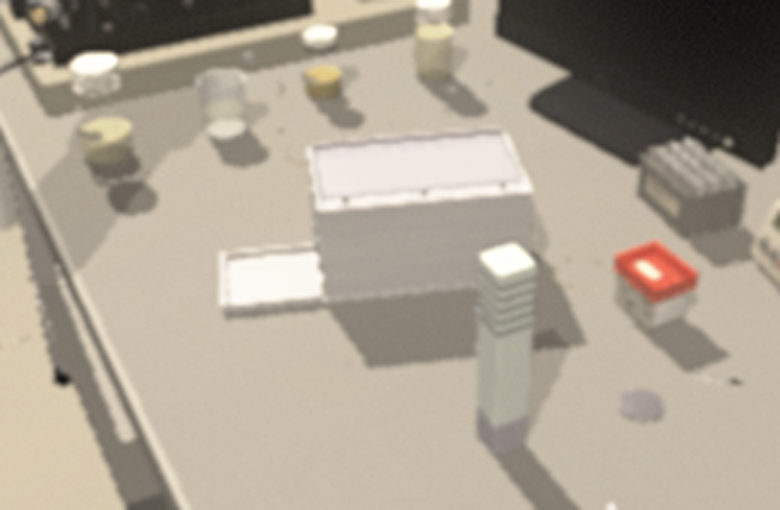

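The side view shows the dispenser top at about (310-530, 130-205) in the crop, the apron to the left at (270,278), the stick top at (507,258) and the red box at (655,280). The beaker is at (222,105) behind the dispenser, and the small grey disc at (640,405) lies clear of the path. I'll move over the dispenser for a wrist look.

```bash
python3 -m creep '[[0,[-28,-21,-11],0],[0,[-28,-21,-11],0],[0,[-28,-21,-11],0],[0,[-28,-21,-11],0],[0,[-28,-21,-11],0],[0,[-28,-21,-11],0],[0,[-47,-40,-13],0],[0,[-47,-40,-13],0]]'
```

```text
time_s: 1.1
ee_pos: [0.4522, 0.194, 0.3506]
tcp_rot: [-0.495, -3.102, -0.0]
force: [1.4, 0.2, 0.1]
grip_width: 1.003
grip_force: 0.0
```

```bash
python3 -m creep '[[0,[-11.5,-10,-1],0],[0,[-11.5,-10,-1],0],[0,[-11.5,-10,-1],0],[0,[-11.5,-10,-1],0]]'
cat >> h.py <<'E'
def wworld(d,s,u,v,z):
    "wrist pixel onto plane z"
    f=d["pixels"].shape[0]/2/np.tan(np.radians(d["fovy"])/2)
    a=np.array([u-d["cx"],v-d["cy"]],float); r=np.hypot(*a); t=r/f
    ray=np.array([*(a/max(r,1e-9)*np.sin(t)),np.cos(t)]); E=np.array(d["hand_eye"])
    M=rot(s["tcp_rot"]); o=np.array(s["ee_pos"])+M@E[:3,3]; w=M@E[:3,:3]@ray
    return o+w*(z-o[2])/w[2]
E
python3 - <<'E'
from h import *
import pickle
s,d=cam("wrist"); pickle.dump((s,d),open("w1.pkl","wb"))
print(np.round(d["hand_eye"],3),d["fovy"],d["cx"],d["cy"],s["ee_pos"])
cv2.imwrite("pics/w1.png",cv2.resize(d["pixels"],(800,600),interpolation=cv2.INTER_CUBIC))
E
```

```text
time_s: 1.6
ee_pos: [0.5303, 0.0627, 0.3603]
tcp_rot: [-0.502, -3.101, 0.001]
force: [0.4, 0.4, 0.1]
grip_width: 1.002
grip_force: 0.0
[[-0.001 -0.945 -0.327  0.084]
 [ 1.    -0.001  0.     0.   ]
 [-0.    -0.327  0.945 -0.143]
 [ 0.     0.     0.     1.   ]] 65.70646984690485 250.2801132643873 189.13157357343576 [0.53029941 0.06269801 0.3602743 ]
```

View pics/w1.png

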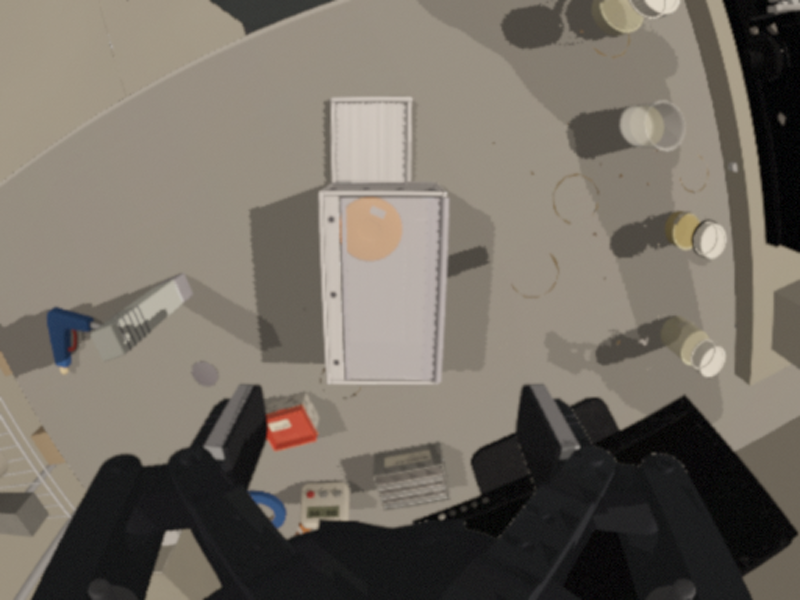

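The wrist view shows the orange carrier at (371,229) under the flap near the mouth. Box top corners are at (320,193), (447,190), (441,383), (328,383), and the stick foot is at about (183,288).

```bash
cat > m2.py <<'E'
from h import *
import pickle,sys
s,d=pickle.load(open("w1.pkl","rb")); k=.64
g=lambda a,b,z: wworld(d,s,a*k,b*k,z)[:2]*1000
C=np.array([g(320,193,.1),g(447,190,.1),g(441,383,.1),g(328,383,.1)])
L=np.array([[-95,-42],[-95,70],[95,70],[95,-42]])
# apron outer corners (fence top z~.01)
C=np.vstack([C,g(331,99,.01),g(412,99,.01)]); L=np.vstack([L,[-185,-42],[-185,42]])
A=L-L.mean(0); B=C-C.mean(0)
a=np.arctan2((A[:,0]*B[:,1]-A[:,1]*B[:,0]).sum(),(A*B).sum()); M=np.array([[np.cos(a),-np.sin(a)],[np.sin(a),np.cos(a)]])
t=C.mean(0)-M@L.mean(0)
print("yaw",np.degrees(a),"origin",t,"res",(C-(L@M.T+t)).round(1).tolist())
print("carrier disp",M.T@(g(371,229,.019)-t), "edges", [ (M.T@(g(x,y,.019)-t)).round(1) for x,y in((371,196),(371,262),(339,229),(402,229))])
print("stick foot world",g(183,288,0), "top corners", [g(x,y,.17).round() for x,y in((92,341),(118,357))])
print("grey spot",g(205,373,0),g(192,373,0),g(218,373,0))
cv2.imwrite("pics/c2.png",cv2.resize(d["pixels"][160:250,20:140],(780,585),interpolation=cv2.INTER_CUBIC))
E
python3 m2.py
```

```text
yaw -18.39324940011059 origin [575.60967888  26.24118778] res [[1.4, 0.2], [-1.2, -0.4], [-1.4, 0.8], [-1.6, -0.2], [0.9, -0.0], [2.0, -0.3]]
carrier disp [-45.51692092  -0.69099259] edges [array([-80.8,  -0.3]), array([-9.3, -1.1]), array([-45.8, -34.7]), array([-45.5,  32.1])]
stick foot world [ 526.13159818 -203.70441655] top corners [array([ 515., -223.]), array([ 537., -202.])]
grey spot [ 640.45974426 -229.60441313] [ 635.27321319 -248.24814965] [ 645.57192693 -211.45054026]
```

View pics/c2.png

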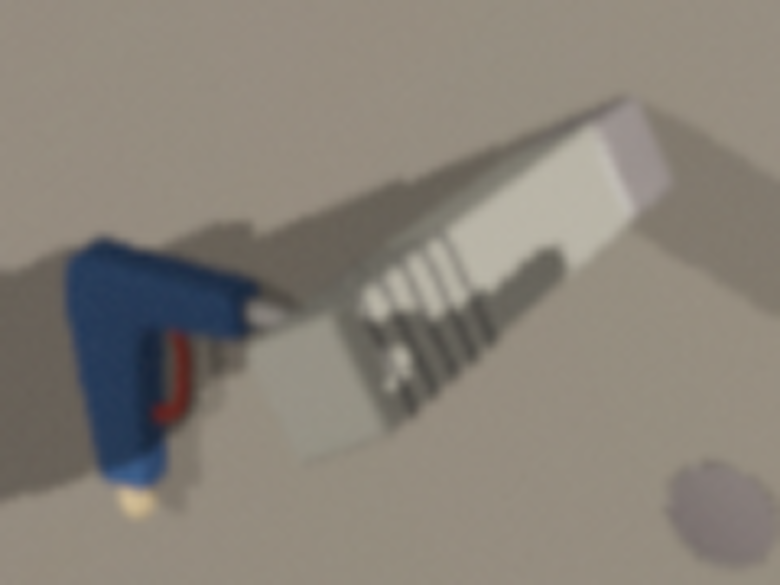

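```bash
cat > m3.py <<'E'
from h import *
import pickle
s,d=pickle.load(open("w1.pkl","rb"))
g=lambda a,b,z: wworld(d,s,20+a/6.5,160+b/6.5,z)[:2]*1000
Q=np.array([g(*p,.17) for p in((253,345),(335,310),(388,432),(308,462))])
print(Q.round(1).tolist(),Q.mean(0))
for i in range(4):
    e=Q[(i+1)%4]-Q[i]; print(np.hypot(*e).round(1),np.degrees(np.arctan2(e[1],e[0])).round(1))
e=g(670,190,0)-g(635,95,0); print("foot edge",np.hypot(*e),np.degrees(np.arctan2(e[1],e[0])),(g(670,190,0)+g(632,97,0))/2)
M=rot(s["tcp_rot"]); print(M.round(3))
tgt=np.array([*(Q.mean(0)/1000),.3]); print("shift cm",M.T@(tgt-s["ee_pos"])*100)
E
python3 m3.py
```

```text
[[507.7, -218.3], [507.3, -191.0], [536.7, -193.2], [537.1, -219.8]] [ 522.20246924 -205.59630977]
27.3 90.8
29.4 -4.4
26.5 -89.2
29.4 177.2
foot edge 30.109734168515885 -4.219600206500529 [ 524.26863348 -195.45948372]
[[-0.949  0.316 -0.   ]
 [ 0.316  0.949 -0.001]
 [ 0.    -0.001 -1.   ]]
shift cm [ -7.70034662 -25.70813658   6.04981811]
```

```bash
python3 -m creep '[[0,[-7.8,-25.9,8],-0.275],[0,[-7.8,-25.9,8],-0.275],[0,[-7.8,-25.9,8],-0.275],[0,[-7.8,-25.9,8],-0.275],[0,[-7.8,-25.9,8],-0.275],[0,[-7.8,-25.9,8],-0.275],[0,[-7.8,-25.9,8],-0.275]]'
python3 - <<'E'
from h import *
s=read_state();M=rot(s["tcp_rot"]);print(M.round(3),s["ee_pos"],s["qpos"].round(2));print(M.T@(np.array([.5225,-.208,.118])-s["ee_pos"])*100)
E
```

```text
time_s: 2.52
ee_pos: [0.5238, -0.2031, 0.2804]
tcp_rot: [-0.062, -3.141, -0.002]
force: [0.4, 0.2, 0.6]
grip_width: 0.999
grip_force: 0.0
[[-0.999  0.039 -0.   ]
 [ 0.039  0.999  0.001]
 [ 0.     0.001 -1.   ]] [ 0.52375289 -0.20309647  0.28044566] [-0.29  0.18  0.67  1.59 -0.12  1.41  1.92]
[ 0.10228371 -0.51229349 16.24404983]
```

```bash
python3 -m creep '[[0,[0,0,6],0],[0,[0,0,12],0],[0,[0,0,16.2],0],[0,[0,0,16.2],0],[120,[0,0,16.2],0],[255,[0,0,16.2],0],[255,[0,0,16.2],0],[255,[0,0,16.2],0]]'
```

```text
time_s: 3.52
ee_pos: [0.5242, -0.2059, 0.12]
tcp_rot: [0.066, 3.138, -0.001]
force: [0.3, -1.2, 6.2]
grip_width: 0.343
grip_force: 58.9
```

```bash
python3 -m creep '[[255,[0,0,0],0],[255,[0,0,0],0],[255,[0,0,0],0]]'
python3 - <<'E'
from h import *
s,d=cam("wrist"); import pickle; pickle.dump((s,d),open("w2.pkl","wb"))
cv2.imwrite("pics/w2.png",cv2.resize(d["pixels"],(800,600),interpolation=cv2.INTER_CUBIC))
E
```

```text
time_s: 3.9
ee_pos: [0.5242, -0.2059, 0.12]
tcp_rot: [0.066, 3.138, -0.001]
force: [-0.9, -0.8, 6.8]
grip_width: 0.344
grip_force: 58.9
```

View pics/w2.png

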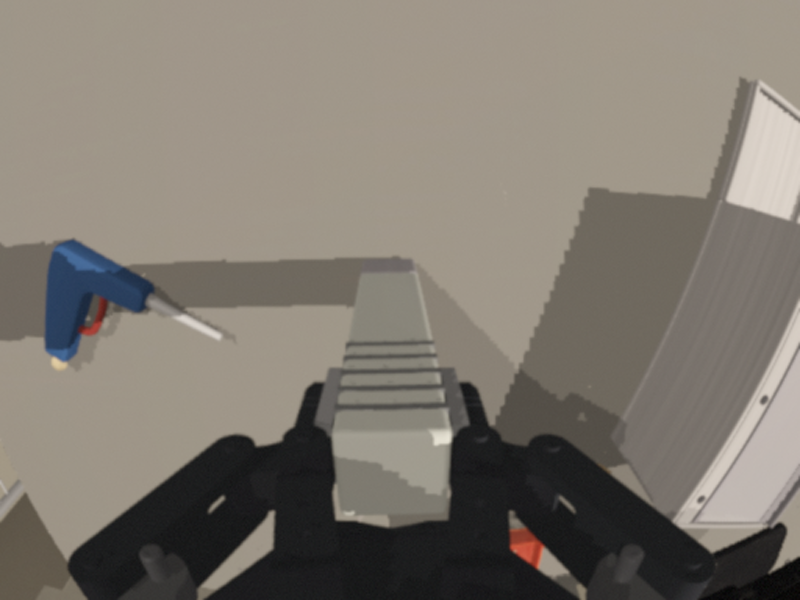

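```bash
python3 - <<'E'
from h import *
import pickle
s,d=pickle.load(open("w2.pkl","rb")); k=.64; M=rot(s["tcp_rot"]); p=np.array(s["ee_pos"])
def t(a,b,z): return (M.T@(wworld(d,s,a*k,b*k,z)-p)*1000).round(1)
print("foot near edge (tool mm)",t(361,264,0.0),t(413,264,0.0))
print("top near edge",t(333,431,.17),t(449,431,.17), "top far", t(335,520,.17),t(447,520,.17))
E
```

```text
foot near edge (tool mm) [ 12.6 -17.3 120. ] [ 12.5  13.2 120. ]
top near edge [ 16.9 -13.9 -50. ] [ 16.9  14.4 -50. ] top far [-15.2 -15.6 -49.9] [-15.2  16.  -49.9]
```

```bash
python3 -m creep '[[255,[0,0,-4],0],[255,[0,0,-9],0],[255,[0,0,-13],0],[255,[0,0,-13],0.1],[255,[0,0,-13],0.283],[255,[0,0,-13],0.283],[255,[0,0,-13],0.283]]'
python3 - <<'E'
from h import *
s=read_state();M=rot(s["tcp_rot"]);print(M.round(3),s["ee_pos"]);print(M.T@(np.array([.6249,.0086,.25])-s["ee_pos"])*100)
E
```

```text
time_s: 4.82
ee_pos: [0.5231, -0.2053, 0.2485]
tcp_rot: [-0.502, -3.101, -0.0]
force: [-0.3, 0.5, -1.3]
grip_width: 0.344
grip_force: 59.5
[[-0.949  0.315 -0.   ]
 [ 0.315  0.949  0.   ]
 [ 0.     0.    -1.   ]] [ 0.52310334 -0.20527294  0.24852187]
[-2.91734045 23.50599052 -0.1460496 ]
```

```bash
python3 -m creep '[[255,[-0.6,5,0],0],[255,[-1.2,10,0],0],[255,[-1.9,15,0],0],[255,[-2.4,20,0],0],[255,[-2.9,23.6,0],0],[255,[-2.9,23.6,0],0],[255,[-2.9,23.6,0],0]]'
python3 - <<'E'
from h import *
s,d=cam("wrist"); import pickle; pickle.dump((s,d),open("w3.pkl","wb"))
cv2.imwrite("pics/w3.png",cv2.resize(d["pixels"],(800,600),interpolation=cv2.INTER_CUBIC))
E
```

```text
time_s: 5.7
ee_pos: [0.6258, 0.0082, 0.2484]
tcp_rot: [-0.506, -3.1, 0.001]
force: [0.5, -0.1, -1.9]
grip_width: 0.342
grip_force: 59.4
```

View pics/w3.png

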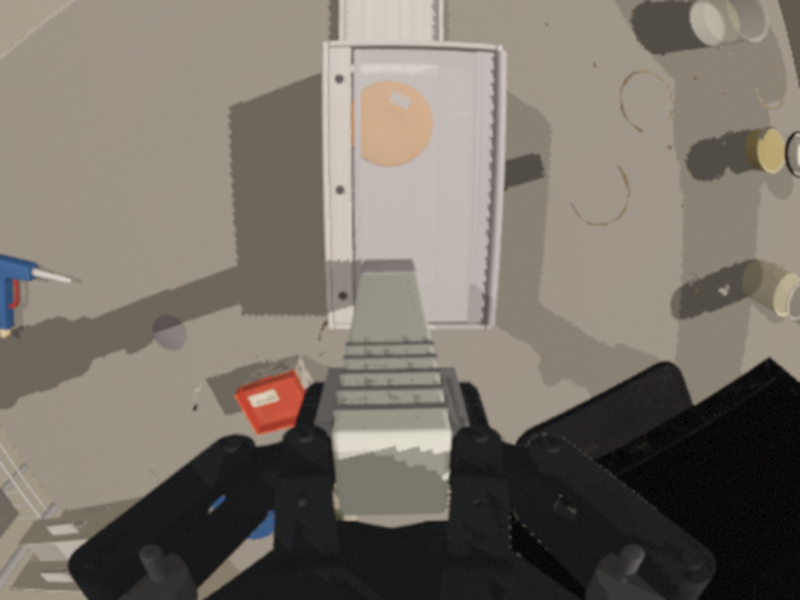

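The stick is over the rear of the flap: foot front edge at (360-414,262), box top corners at (325,42), (502,45), (492,327), (331,327), carrier at (391,124).

```bash
python3 - <<'E'
from h import *
import pickle
s,d=pickle.load(open("w3.pkl","rb")); k=.64
g=lambda a,b,z: wworld(d,s,a*k,b*k,z)[:2]*1000
C=np.array([g(325,42,.1),g(502,45,.1),g(492,327,.1),g(331,327,.1)])
L=np.array([[-95,-42],[-95,70],[95,70],[95,-42]])
A=L-L.mean(0); B=C-C.mean(0)
a=np.arctan2((A[:,0]*B[:,1]-A[:,1]*B[:,0]).sum(),(A*B).sum()); M=np.array([[np.cos(a),-np.sin(a)],[np.sin(a),np.cos(a)]])
t=C.mean(0)-M@L.mean(0)
print("yaw",np.degrees(a),"origin",t,"res",(C-(L@M.T+t)).round(1).tolist())
D=lambda q:(M.T@(q-t)).round(1)
print("foot edge",D(g(360,262,.128)),D(g(414,262,.128)),"tcp",D(s["ee_pos"][:2]*1000),"carrier",D(g(391,124,.019)))
T=rot(s["tcp_rot"])[:,1]; print("tool y deg",np.degrees(np.arctan2(T[1],T[0])), "joints",s["qpos"].round(2))
E
```

```text
yaw -18.576895951521326 origin [574.62225217  26.03823665] res [[1.5, 0.8], [0.8, -1.7], [-1.2, -0.1], [-1.1, 1.0]]
foot edge [ 40.4 -18.5] [40.4 13.2] tcp [54.2 -0.6] carrier [-43.3  -0.3]
tool y deg 71.4535935397074 joints [-0.53  0.36  0.58  1.46 -0.2   1.38  1.31]
```

```bash
python3 -m creep '[[255,[0,0.2,2],0],[255,[0,0.2,4],0],[255,[0,0.2,6],0],[255,[0,0.2,8],0],[255,[0,0.2,10],0],[255,[0,0.2,11.7],0],[255,[0,0.2,11.7],0],[255,[0,0.2,11.7],0]]'
```

```text
time_s: 6.75
ee_pos: [0.6264, 0.0104, 0.1316]
tcp_rot: [-0.508, -3.1, 0.001]
force: [-0.8, -1.8, -2.9]
grip_width: 0.347
grip_force: 60.0
```

```bash
python3 -m creep '[[255,[1.5,0,0],0],[255,[3,0,0],0],[255,[4,0,0],0],[255,[5,0,0],0],[255,[5.8,0,0],0],[255,[6.6,0,0],0],[255,[7.4,0,0],0],[255,[8,0,0],0]]' && python3 -m creep '[[255,[0.8,0,0],0],[255,[1.6,0,0],0],[255,[2.4,0,0],0],[255,[3.1,0,0],0],[255,[3.7,0,0],0],[255,[4.2,0,0],0],[255,[4.6,0,0],0],[255,[4.6,0,0],0]]'
python3 - <<'E'
from h import *
s,d=cam("wrist"); import pickle; pickle.dump((s,d),open("w4.pkl","wb"))
cv2.imwrite("pics/w4.png",cv2.resize(d["pixels"],(800,600),interpolation=cv2.INTER_CUBIC))
E
```

```text
time_s: 7.75
ee_pos: [0.5504, 0.0367, 0.1316]
tcp_rot: [-0.508, -3.1, -0.0]
force: [0.6, -1.7, -1.0]
grip_width: 0.341
grip_force: 59.7
time_s: 8.75
ee_pos: [0.5068, 0.0514, 0.1315]
tcp_rot: [-0.507, -3.1, -0.0]
force: [-0.7, -2.9, -1.0]
grip_width: 0.346
grip_force: 59.9
```

View pics/w4.png

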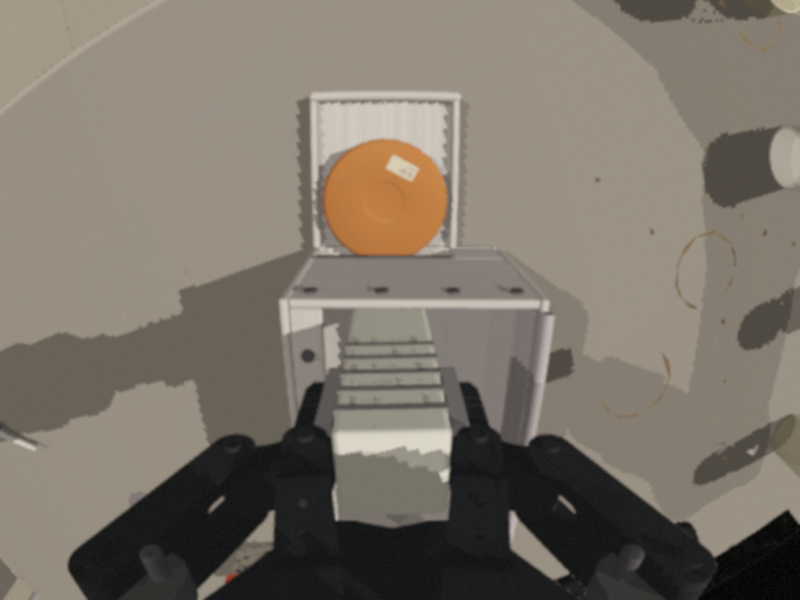

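The carrier is out on the apron, centred at (386,200), with its back edge near the guard.

```bash
python3 - <<'E'
from h import *
import pickle
s,d=pickle.load(open("w4.pkl","rb")); k=.64
a=np.radians(-18.5); M=np.array([[np.cos(a),-np.sin(a)],[np.sin(a),np.cos(a)]]); t=np.array([575.1,26])
D=lambda q:(M.T@(q[:2]*1000-t)).round(1)
print(D(wworld(d,s,386*k,200*k,.019)),D(wworld(d,s,386*k,139*k,.019)),D(wworld(d,s,324*k,200*k,.019)),D(wworld(d,s,448*k,200*k,.019)),"tcp",D(s["ee_pos"]))
E
```

```text
[-124.2    0.2] [-157.9    0.4] [-124.7  -34.1] [-124.4   34.5] tcp [-72.8   2.4]
```

```bash
python3 -m creep '[[255,[-1,0,0],0],[255,[-1,0,0],0],[255,[-1,0,-2],0],[255,[-1,0,-4.5],0],[255,[-1,0,-7],0],[255,[-1,0,-9.5],0],[255,[-1,0,-12],0],[255,[-1,0,-14],0]]' && python3 -m creep '[[255,[0,0,0],0],[255,[-2,-5,0],0],[255,[-4,-10,0],0],[255,[-5.5,-15,0],0],[255,[-7,-20,0],0],[255,[-8.5,-23.8,0],0],[255,[-8.5,-23.8,0],0],[255,[-8.5,-23.8,0],0]]'
```

```text
time_s: 9.8
ee_pos: [0.5172, 0.0485, 0.2728]
tcp_rot: [0.508, 3.099, 0.002]
force: [0.5, 0.3, -2.0]
grip_width: 0.345
grip_force: 59.8
time_s: 10.8
ee_pos: [0.5213, -0.204, 0.2706]
tcp_rot: [-0.508, -3.099, -0.001]
force: [0.4, 1.2, -2.0]
grip_width: 0.346
grip_force: 59.9
```

```bash
python3 -m creep '[[255,[0,0,4],0],[255,[0,0,8],0],[255,[0,0,11.5],0],[255,[0,0,13.5],0],[255,[0,0,14.3],0],[255,[0,0,14.7],0],[255,[0,0,14.9],0],[255,[0,0,15],0]]' && python3 -m creep '[[255,[0,0,0],0],[255,[0,0,0],0]]'
```

```text
time_s: 11.8
ee_pos: [0.5217, -0.2047, 0.122]
tcp_rot: [0.508, 3.099, 0.0]
force: [-0.6, -0.7, -1.1]
grip_width: 0.343
grip_force: 59.7
time_s: 12.05
ee_pos: [0.5214, -0.2047, 0.1218]
tcp_rot: [0.508, 3.1, 0.0]
force: [-0.4, -0.9, -1.7]
grip_width: 0.342
grip_force: 59.7
```

Still hanging about 1 to 2 mm above the bench; lower a touch.

```bash
python3 -m creep '[[255,[0,0,0.1],0],[255,[0,0,0.15],0],[255,[0,0,0.15],0]]' ; python3 -m creep '[[255,[0,0,0.05],0],[255,[0,0,0.05],0]]'
```

```text
time_s: 12.42
ee_pos: [0.5213, -0.2047, 0.1201]
tcp_rot: [0.508, 3.1, 0.0]
force: [0.0, 0.1, -1.2]
grip_width: 0.345
grip_force: 60.1
time_s: 12.68
ee_pos: [0.5215, -0.2049, 0.12]
tcp_rot: [0.508, 3.1, 0.0]
force: [-0.9, 0.3, 4.9]
grip_width: 0.344
grip_force: 60.8
```

Contact made (upward force). Release, back off upward, and check.

```bash
python3 -m creep '[[150,[0,0,0],0],[60,[0,0,0],0],[0,[0,0,0],0],[0,[0,0,0],0],[0,[0,0,-4],0],[0,[0,0,-9],0],[0,[0,0,-14],0],[0,[0,0,-18],0]]' && python3 -m creep '[[0,[0,0,0],0],[0,[0,0,0],0],[0,[0,0,0],0]]'
python3 - <<'E'
from h import *
s,d=cam("side"); cv2.imwrite("pics/s5.png",cv2.resize(d["pixels"][130:300,120:380],(780,510),interpolation=cv2.INTER_CUBIC))
E
```

```text
time_s: 13.68
ee_pos: [0.5213, -0.2049, 0.3017]
tcp_rot: [0.508, 3.099, 0.0]
force: [0.6, 0.5, 0.5]
grip_width: 1.001
grip_force: 0.0
time_s: 14.05
ee_pos: [0.5208, -0.2044, 0.2983]
tcp_rot: [-0.508, -3.098, -0.0]
force: [-0.3, 0.3, -0.0]
grip_width: 0.999
grip_force: 0.0
```

View pics/s5.png

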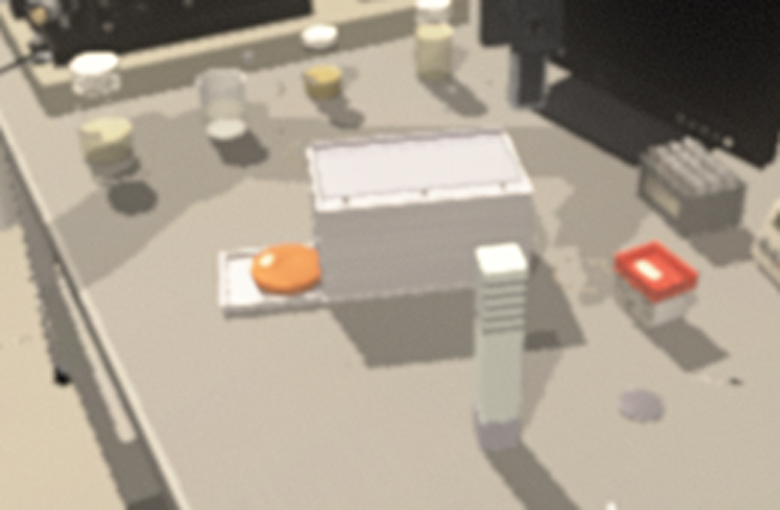

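The stick stands upright at (500,345), the flap is shut flush at (420,165), and the carrier lies flat on the apron at (288,268). The red box and the beaker have not moved.

```bash
python3 -c "
from rig import *
print(job_done())"
```

```text
the job is handed in; nothing more can be done
None
```

The job is handed in: the carrier lies flat on the apron with its centre about 29 mm outside the front wall, the flap looks shut, and the stick stands upright on the bench clear of the dispenser; the red box and beaker look unmoved, but I never clearly identified the dish in the pictures.

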